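# Check the bar case and take out the misfiled rod

### The arm

A 7-joint arm with a two-finger parallel gripper is mounted at the origin on the work surface. World frame = base frame: x ahead of the robot, y to its left, z up, the work surface at z = 0. Lengths are in m, angles in rad, forces in N, time in s.
With the tool pointing down it reaches from about 0.425 to 0.925 m from the base axis. Payload 6.8 kg.
Tool frame: the origin (TCP) lies at the centre of the arm's flange, where the gripper is bolted on; the fingertips stand ctrl.tip_reach ahead of it and the grasp point (between the pads) lies 163 mm ahead of it (ctrl.tip_reach is the distance from the TCP to the fingertips, in m); y points along the fingers, z is the direction in which the jaws open and shut, and the axes are right-handed (so a half turn about y gives the same grasp; the last joint's range is limited). The gripper opens to 88 mm and grips with 3 to 60 N. Pads are 20 mm wide; open, the fingers measure 115 mm over their backs; the gripper's body (75 mm by 178 mm) begins 61 mm behind the grasp point.
Start: joints at [1.132, 0.477, 0.022, 1.555, -0.011, 1.109, -0.083], TCP at [0.219, -0.638, 0.405] pointing down, gripper open.
Joint ranges: [-2.96, 2.96], [-0.34, 2.1], [-1.41, 1.46], [0.24, 2.44], [-1.37, 4.51], [0.17, 1.92], [-2.96, 2.96]. Speed limits (rad/s): [2.39, 2.39, 3.14, 3.14, 3.14, 3.14, 3.14].

### API

Orientations are given as a unit quaternion [w, x, y, z].
In Python, from station import ctrl gives the robot as it stands.
- The arm moves only by the shell command python3 -m creep 'ROWS' [OPENING] [FORCE]. ROWS is JSON, a list of rows, each a list of 4 numbers: the shift along the world's x, y, z in cm, then the turn about the world's z in degrees. A call has 1 to 10 rows; each row shifts and turns the commanded pose from where the row before left it; what a row does not reach is not made up. A row lasts 1/8 s, in which the tool goes at most 62.5 mm and 10.7 degrees, less where a joint would pass 70% of its speed; a pose out of reach is approached as far as the arm can. A call with a gripper value outside its range is refused whole. OPENING is the opening, from 0 (shut) to 1 (fully open), set as the call begins (- or left out, the last holds). The fingers move at their own pace and stop on an object; FORCE is the grip in N (left out, the last holds). Time passes only in rows, so rows that do not move let the fingers close. It gives the time, the measured TCP pose, the force and the opening at its end, in the units of the state.
- ctrl.read_state(): the state, without advancing time (a new reading comes with each control period).
- ctrl.camera(name): name is "scene" or "top" or "wrist"; returns the picture (384x512x3 uint8, blue, green, red); there is no depth.
- ctrl.camera_model(name): a dict with "fx", "fy", "cx", "cy" (pixels), "eye" and "attitude" of the camera in the world. Camera axes: x right, y up, looking along -z (the intrinsics and any distortion apply to the point x, -y, -z); pixel columns grow to the right and rows downward; lengths in m; the calibration is good to about 2 mm. The wrist camera is an equidistant fisheye: a pixel r from the principal point sees the ray r / f radians off the axis. A picture is of the moment at which its call begins: read the wrist's pose just before it. camera_model takes no time and is no camera call; for the wrist camera it gives the pose at the moment of the call.
- ctrl.job_done(): hands the job in, once; it reports no verdict.
The state is a dict: "time_s": time; "q": joint angles; "joint_velocities": joint speeds; "tau": joint torques, N m; "eef_pos": TCP position; "ee_rot": TCP orientation; "ft_force": force on the tool from outside, world axes, zero at the start; "moment": the same for the moment, N m; "grip_width": opening from 0.0 (shut) to 1.0 (fully open).
Only numpy, scipy, OpenCV 4.12 (cv2) and the standard library are available. Lean on these libraries where they do the work, as an engineer would, in place of code of your own. Each camera call takes 0.05 s, during which the arm holds its last target.

### The job

Swing the lid of the wooden bar case on the school desk wide open and compare the bars with the layout on the ledge in front of them: a dark disc marks the place of a round rod, a dark square the place of a square bar. One round rod is packed in a place marked for a square bar: take it out and lay it, without dropping it, centred along the V-cradle, then shut the lid fully. Leave the correctly packed bars in their places and do not disturb the other things on the desk.

Things in the scene. Friction and masses are not known exactly. Their poses are not given: they have to be found in the camera images.
- lid (a joint): lid angle of the case, rad: 0 shut, grows as it opens upwards about its far edge, stop at 1.85. The hinge is stiff (about 0.3 N m of friction), so the lid stays where it is left; it may start slightly ajar. Raising the handle takes about 3 N.
- lid_handle (a point): middle of the steel bar handle in front of the lid's near edge: round bar 10 mm thick, 80 mm long, parallel to the hinge, held by an arm at each end, 40 mm from the edge of the lid (35 mm clear gap) and 190 mm from the hinge axis; 53.5 mm above the table when shut. x axis points from the handle to the hinge, along the lid; y axis along the bar
- lid_hinge (a point): on the hinge axis, middle of the case's far upper rim, 50.5 mm above the table. The handle lies 3 mm off the plane through the axis, on the lid's outer side. Axes turn with the lid: x axis from handle to hinge, y axis along the hinge
- case_middle (a point): fixed plywood case, 150 mm deep (x, hinge at +x), 268 mm wide (y), 50 mm high, walls and floor 5 mm; the point is its centre in plan, 31 mm above the table, the height of the bars' centres. Four places side by side at y = -87, -29, +29 and +87 mm, each with one bar lying along x. In front (-x) a ledge 34 mm deep, 12 mm high carries the layout marks
- case_floor (a point): centre of the case's inner floor, 5 mm above the table, axes as the case's. Two cross ribs at x = -45 and +45 mm, 12 mm thick and 12 mm high, carry the bars; stops 6 mm high on the ribs leave each bar a place 32 mm wide. Between the ribs the floor is bare. 30 mm are free between neighbouring bars
- rod_a_center (a point): round rod, 28 mm in diameter, about 55 g, wood, 120 mm long along its own x axis; the point is its centre (half-way along and half-way up). In the case its centre is 31 mm above the table (its lowest line 17 mm, 12 mm above the case floor); the middle 78 mm of its length is free underneath
- rod_b_center (a point): round rod, the same as the other: 28 mm in diameter, about 55 g, wood, 120 mm long along its own x axis; the point is its centre (half-way along and half-way up). In the case its centre is 31 mm above the table (its lowest line 17 mm, 12 mm above the case floor); the middle 78 mm of its length is free underneath
- square_a_center (a point): square bar, 28 x 28 mm, 70 g, wood, 120 mm long along its own x axis; the point is its centre (half-way along and half-way up). In the case its centre is 31 mm above the table (its lowest line 17 mm, 12 mm above the case floor); the middle 78 mm of its length is free underneath
- square_b_center (a point): square bar, the same as the other: 28 x 28 mm, 70 g, wood, 120 mm long along its own x axis; the point is its centre (half-way along and half-way up). In the case its centre is 31 mm above the table (its lowest line 17 mm, 12 mm above the case floor); the middle 78 mm of its length is free underneath
- mark_round: dark wooden disc, 26 mm across, flat on the ledge, 92 mm in front (case -x) of the middle of the place it marks, at the same case y: there a round rod belongs. Origin on the ledge's top, 12 mm above the table; axes as the case's
- mark_sq_a: dark wooden square, 24 mm, flat on the ledge, 92 mm in front (case -x) of the middle of the place it marks: there a square bar belongs
- mark_sq_b: dark wooden square, the same, for another place
- mark_sq_c: dark wooden square, the same, for another place
- cradle_seat (a point): fixed wooden V-cradle: two 90 degree V-blocks 18 mm thick, 70 mm apart (at x = -35 and +35 mm), on a board 110 x 62 x 8 mm; the space between the blocks is free down to the board. The point is where a 28 mm rod's centre lies when laid in the Vs, 46.8 mm above the table; the rod lies along the x axis. The V mouths are 40 mm wide, their upper tips 47 mm above the table
- bottle: white bottle, 66 mm across, 170 mm high, bystander; origin at the centre of its underside
- pencil_pot: steel pot with pencils, 72 mm across, 160 mm high, bystander; origin at the centre of its underside
- board_eraser: board eraser, 50 x 120 x 36 mm, bystander; origin at the centre of its underside
Mind the look-alikes: they are no part of the job. What is shaped like the part that bears cradle_seat but blue or green is not meant.

How it is judged:
On the way, in this order (a step that is already met when the one before it is completed fails the run):
1. the lid has been opened beyond 1.2 rad (value of joint lid above 1.2 rad), for 0.2 s.
2. the misfiled rod lies released in the V-cradle ((((x of rod_a_center in the frame of cradle_seat between -0.02 and 0.02 m and y of rod_a_center in the frame of cradle_seat between -0.005 and 0.005 m and z of rod_a_center in the frame of cradle_seat between -0.006 and 0.006 m and angle between the x axis of rod_a_center and the x axis of cradle_seat, either way round below 0.12 rad and contact force between rod_a and the fingers below 0.05 N and linear speed of rod_a below 0.03 m/s) and y of rod_b_center in the frame of mark_round between -0.012 and 0.012 m and z of rod_b_center in the frame of mark_round between 0.01 and 0.03 m and x of rod_b_center in the frame of mark_round between 0.074 and 0.11 m) or ((x of rod_b_center in the frame of cradle_seat between -0.02 and 0.02 m and y of rod_b_center in the frame of cradle_seat between -0.005 and 0.005 m and z of rod_b_center in the frame of cradle_seat between -0.006 and 0.006 m and angle between the x axis of rod_b_center and the x axis of cradle_seat, either way round below 0.12 rad and contact force between rod_b and the fingers below 0.05 N and linear speed of rod_b below 0.03 m/s) and y of rod_a_center in the frame of mark_round between -0.012 and 0.012 m and z of rod_a_center in the frame of mark_round between 0.01 and 0.03 m and x of rod_a_center in the frame of mark_round between 0.074 and 0.11 m))), for 0.2 s.
At the end, for the whole second after the job is handed in: One rod rests in the V-cradle (centre within 20 mm lengthwise, 5 mm sideways, 6 mm in height of the seat, axis within 0.12 rad); the other rod is in the disc-marked place (12 mm sideways, 18 mm lengthwise); square bars within 15 mm of their starts; lid shut to under 0.05 rad ((((x of rod_a_center in the frame of cradle_seat between -0.02 and 0.02 m and y of rod_a_center in the frame of cradle_seat between -0.005 and 0.005 m and z of rod_a_center in the frame of cradle_seat between -0.006 and 0.006 m and angle between the x axis of rod_a_center and the x axis of cradle_seat, either way round below 0.12 rad and contact force between rod_a and the fingers below 0.05 N and linear speed of rod_a below 0.03 m/s) and y of rod_b_center in the frame of mark_round between -0.012 and 0.012 m and z of rod_b_center in the frame of mark_round between 0.01 and 0.03 m and x of rod_b_center in the frame of mark_round between 0.074 and 0.11 m) or ((x of rod_b_center in the frame of cradle_seat between -0.02 and 0.02 m and y of rod_b_center in the frame of cradle_seat between -0.005 and 0.005 m and z of rod_b_center in the frame of cradle_seat between -0.006 and 0.006 m and angle between the x axis of rod_b_center and the x axis of cradle_seat, either way round below 0.12 rad and contact force between rod_b and the fingers below 0.05 N and linear speed of rod_b below 0.03 m/s) and y of rod_a_center in the frame of mark_round between -0.012 and 0.012 m and z of rod_a_center in the frame of mark_round between 0.01 and 0.03 m and x of rod_a_center in the frame of mark_round between 0.074 and 0.11 m)) and value of joint lid below 0.05 rad and distance of each of square_a_center, square_b_center from where it was at the start of the episode below 0.015 m); the robot touches nothing.
It fails at once if rod_a falls freely (faster than 0.7 m/s while not held) (linear speed of rod_a above 0.7 m/s and contact force between rod_a and the fingers below 0.01 N).
It fails at once if rod_b falls freely (faster than 0.7 m/s while not held) (linear speed of rod_b above 0.7 m/s and contact force between rod_b and the fingers below 0.01 N).
It fails at once if the bottle is pushed more than 40 mm or tipped over (distance of bottle from where it was at the start of the episode above 0.04 m or angle between bottle's own z axis and vertical above 0.5 rad).
It fails at once if the pencil pot is pushed more than 40 mm or tipped over (distance of pencil_pot from where it was at the start of the episode above 0.04 m or angle between pencil_pot's own z axis and vertical above 0.5 rad).
It fails at once if the board eraser is pushed more than 40 mm or tipped over (distance of board_eraser from where it was at the start of the episode above 0.04 m or angle between board_eraser's own z axis and vertical above 0.5 rad).
It also fails if it takes over 72 s, if anything falls off the work surface, if the arm or the gripper's body presses on something with over 40 N, if the wrist force passes 120 N, or if a joint passes its speed limit or range.

## Working session

There is one attempt and no reset: what is moved stays moved. The work goes in short steps, Python scripts to look and compute and a shell command to move; the robot and the scene stay as the last step left them, time stands still between calls to the robot, and variables do not carry over. Pictures are saved under pics/ and viewed, and the job is handed in when it is done.

```bash
ls; mkdir -p pics; python3 - <<'E'
from station import ctrl
import cv2
print(ctrl.read_state(), ctrl.tip_reach)
for n in ["scene","top","wrist"]:
    m=ctrl.camera_model(n); print(n,m)
    cv2.imwrite(f"pics/{n}0.png",ctrl.camera(n))
E
```

```text
pics
{'time_s': 0.0, 'q': array([ 1.13187072,  0.4777452 ,  0.02233373,  1.55642633, -0.01150302,
        1.10925923, -0.08309679]), 'joint_velocities': array([-0.00077539,  0.00025174,  0.00122239, -0.00035625, -0.00120489,
        0.00067235, -0.00098888]), 'tau': array([-5.74687238e-04, -5.82848167e+01,  1.53429139e+00, -2.72609210e+01,
       -5.43329283e-02,  1.69679843e-02,  1.61943567e-04]), 'eef_pos': array([ 0.21918157, -0.63814044,  0.40372874]), 'ee_rot': array([ 0.11630104, -0.11658286,  0.69804112, -0.6968652 ]), 'ft_force': array([-0.05534482, -0.53655639, -0.08145605]), 'moment': array([ 0.00460062,  0.00143442, -0.00704461]), 'grip_width': 1.0005859493855653} 0.182
scene {'fx': 348.52420430383256, 'fy': 348.52420430383256, 'cx': 256.9695788777694, 'cy': 194.32642131072663, 'eye': array([1.28279224, 0.43538249, 0.91327574]), 'attitude': array([0.46772195, 0.191806  , 0.34055843, 0.79275885])}
top {'fx': 390.743166335748, 'fy': 390.743166335748, 'cx': 256.60226093261235, 'cy': 191.31273993492763, 'eye': array([ 0.36497871, -0.0080328 ,  1.32003758]), 'attitude': array([-0.69746501, -0.05308581,  0.04435093,  0.71327235])}
wrist {'fx': 297.3186396354542, 'fy': 297.3186396354542, 'cx': 253.16719976816822, 'cy': 190.37370206781495, 'eye': array([ 0.29397949, -0.61110042,  0.3850468 ]), 'attitude': array([ 0.80537135, -0.11756121,  0.08465906, -0.57479492])}
```

View pics/scene0.png

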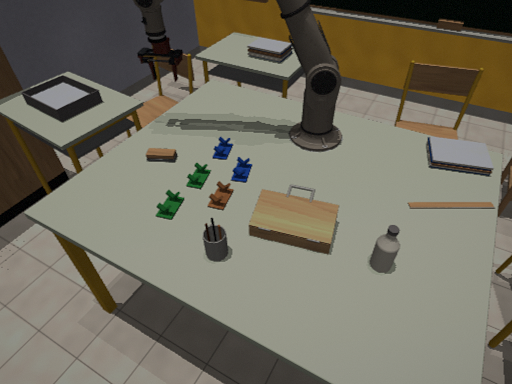

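View pics/top0.png

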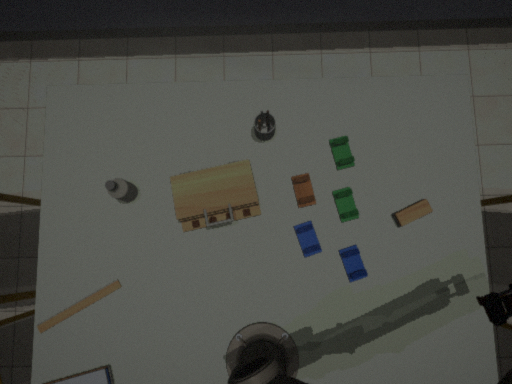

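View pics/wrist0.png

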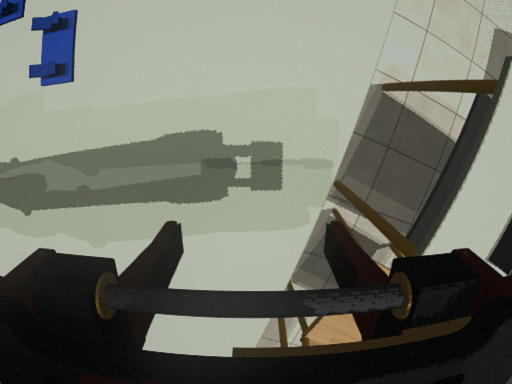

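The scene view shows the case at about (293,218), the brown cradle at (221,195), and the pot and bottle nearby. The top view shows the case at (215,195) with its handle at (219,219), and the brown cradle at (303,190). The blue and green look-alikes are not part of the job.

```bash
cat > h.py <<'E'
import numpy as np, cv2
from station import ctrl
from scipy.spatial.transform import Rotation as R
def rot(q): return R.from_quat([q[1],q[2],q[3],q[0]])
def ray(m,u,v,fish=False):
    x=(u-m['cx'])/m['fx']; y=(v-m['cy'])/m['fy']
    if fish:
        r=np.hypot(x,y); s=np.sin(r)/r if r>1e-9 else 1
        d=np.array([x*s,-y*s,-np.cos(r)])
    else: d=np.array([x,-y,-1.0])
    return np.array(m['eye']),rot(m['attitude']).apply(d)
def plane(m,u,v,z,fish=False):
    e,d=ray(m,u,v,fish); return e+d*(z-e[2])/d[2]
def proj(m,p,fish=False):
    c=rot(m['attitude']).inv().apply(np.array(p)-m['eye']); x,y,z=c[0],-c[1],-c[2]
    if fish:
        rr=np.hypot(x,y); th=np.arctan2(rr,z); return m['cx']+m['fx']*th*x/rr, m['cy']+m['fy']*th*y/rr
    return m['cx']+m['fx']*x/z, m['cy']+m['fy']*y/z
def bright(im): return cv2.convertScaleAbs(im,alpha=1.8,beta=10)
E
python3 - <<'E'
from h import *
a=cv2.imread('pics/top0.png'); b=cv2.imread('pics/scene0.png')
cv2.imwrite('pics/topz.png',cv2.resize(bright(a[150:250,160:330]),None,fx=4.7,fy=4.7,interpolation=cv2.INTER_CUBIC))
cv2.imwrite('pics/scenez.png',cv2.resize(b[150:270,180:350],None,fx=4.7,fy=4.7,interpolation=cv2.INTER_CUBIC))
E
```

```text
(no output)
```

View pics/topz.png

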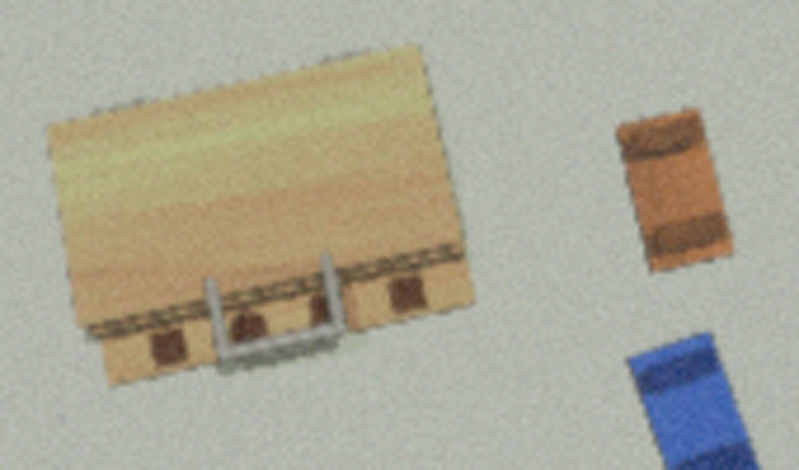

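View pics/scenez.png

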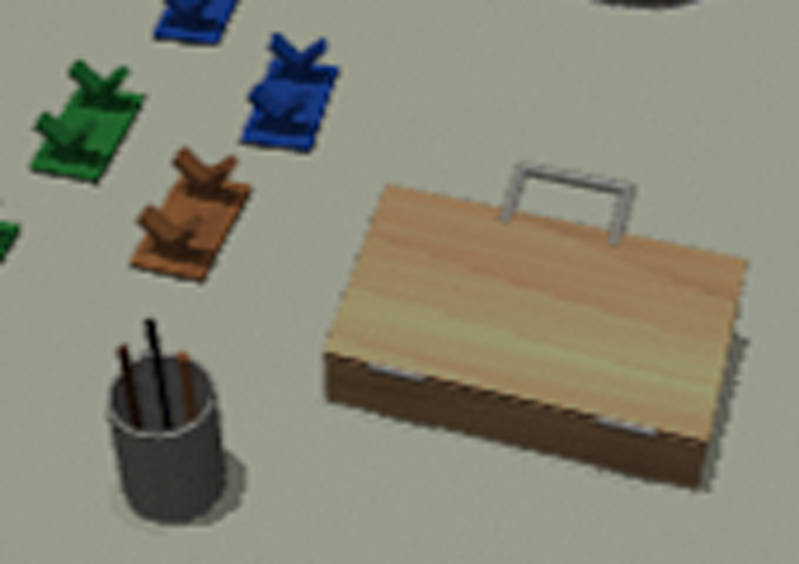

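The disc mark is second from the left at top-crop pixel (248,328). The three squares are at (170,347), (322,310) and (407,293), and the handle bar runs from (225,352) to (338,327).

```bash
python3 - <<'E'
from h import *
m=ctrl.camera_model('top'); ms=ctrl.camera_model('scene')
f=lambda u,v,z: plane(m,u/4.7+160-.4,v/4.7+150-.4,z)
g=lambda u,v,z: plane(ms,u/4.7+180-.4,v/4.7+150-.4,z)
L=f(110,384,.012);Rr=f(475,303,.012)
print('ledge front corners',L,Rr,np.linalg.norm(L-Rr))
for n,p in dict(sqL=(170,347),disc=(248,328),sq2=(322,310),sqR=(407,294)).items(): print(n,f(*p,.012))
d=(L-Rr)[:2]; yaw=np.arctan2(d[1],d[0])-np.pi/2; print('yaw',np.degrees(yaw))
h=(f(222,352,.0535)+f(340,328,.0535))/2; print('handle top',h, f(222,352,.0535)-f(340,328,.0535))
print('handle scene',(g(518,166,.0535)+g(634,188,.0535))/2)
c=np.array([f(48,126,.053),f(418,46,.053),]); print('lid far corners',c,np.linalg.norm(c[0]-c[1]))
c=np.array([g(325,352,.053),g(703,440,.053)]); print('lid far corners scene',c,np.linalg.norm(c[0]-c[1]))
for im,mm,n in((cv2.imread('pics/top0.png'),m,'t'),(cv2.imread('pics/scene0.png'),ms,'s')):
    hsv=cv2.cvtColor(im,cv2.COLOR_BGR2HSV)
    k=cv2.inRange(hsv,(3,120,40),(16,255,255))
    for c in cv2.findContours(k,cv2.RETR_EXTERNAL,cv2.CHAIN_APPROX_NONE)[0]:
        if cv2.contourArea(c)>150:
            r=cv2.minAreaRect(c); print(n,r,cv2.contourArea(c))
b=[f(617,128,.03),f(698,109,.03),f(733,253,.008),f(652,272,.008)]
print('cradle',b)
bs=[g(205,281,.008),g(131,265,.008),g(251,185,.008)]; print(bs, np.linalg.norm(bs[0]-bs[1]),np.linalg.norm(bs[0]-bs[2]))
E
```

```text
ledge front corners [0.41758242 0.2549714  0.012     ] [ 0.46938395 -0.00575414  0.012     ] 0.2658217622472226
sqL [0.44289506 0.21223002 0.012     ]
disc [0.45518477 0.1564918  0.012     ]
sq2 [0.46684487 0.10352625 0.012     ]
sqR [0.47691409 0.04264377 0.012     ]
yaw 11.237314529860566
handle top [0.44354159 0.12850854 0.0535    ] [-0.01471772  0.08162232  0.        ]
handle scene [0.40202548 0.11450388 0.0535    ]
lid far corners [[0.59736884 0.29119731 0.053     ]
 [0.6483654  0.03018457 0.053     ]] 0.265947921363659
lid far corners scene [[0.64784214 0.03446433 0.053     ]
 [0.59503318 0.29156095 0.053     ]] 0.26246420319567226
t ((303.2353210449219, 189.94119262695312), (31.044557571411133, 16.97749137878418), 75.96376037597656) 438.0
s ((450.5, 204.5), (3.0, 83.0), 90.0) 165.0
s ((219.98089599609375, 195.5350341796875), (17.238677978515625, 28.890748977661133), 28.610462188720703) 338.0
s ((160.5169677734375, 153.1094512939453), (27.017953872680664, 8.861193656921387), 2.4895529747009277) 204.5
s ((41.500003814697266, 150.50001525878906), (59.297855377197266, 20.830068588
[... 244 characters left out ...]
119506836, 42.43039321899414), 54.46232223510742) 473.5
s ((442.9897155761719, 79.08702850341797), (65.8984603881836, 27.048749923706055), 6.709836483001709) 1486.5
s ((10.5, 72.5), (21.0, 49.0), 0.0) 499.0
s ((432.7400207519531, 21.81999969482422), (158.6747589111328, 9.333809852600098), 8.130102157592773) 246.0
cradle [array([ 0.59042141, -0.10971635,  0.03      ]), array([ 0.60277596, -0.16781523,  0.03      ]), array([ 0.50141262, -0.19142971,  0.008     ]), array([ 0.48907185, -0.13297651,  0.008     ])]
[array([ 0.59655012, -0.10307838,  0.008     ]), array([ 0.60956024, -0.16271605,  0.008     ]), array([ 0.48884833, -0.12922819,  0.008     ])] 0.061040276014571945 0.11083089484222951
```

```bash
cat >> h.py <<'E'
def tri(m1,p1,m2,p2):
    e1,d1=ray(m1,*p1); e2,d2=ray(m2,*p2)
    s=np.linalg.lstsq(np.c_[d1,-d2],e2-e1,rcond=None)[0]
    a,b=e1+d1*s[0],e2+d2*s[1]; return (a+b)/2,np.linalg.norm(a-b)
def st():
    s=ctrl.read_state(); Rm=rot(s['ee_rot']).as_matrix()
    print('t',round(s['time_s'],2),'p',s['eef_pos'].round(4),'appr',Rm[:,0].round(3),'jawyaw',round(np.degrees(np.arctan2(Rm[1,2],Rm[0,2])),2),'q',s['q'].round(2),'F',s['ft_force'].round(1),'w',round(s['grip_width'],3)); return s
E
python3 - <<'E'
from h import *
m=ctrl.camera_model('top'); ms=ctrl.camera_model('scene')
T=lambda u,v:(u/4.7+160-.4,v/4.7+150-.4); S=lambda u,v:(u/4.7+180-.4,v/4.7+150-.4)
a=tri(m,T(340,328),ms,S(518,166)); b=tri(m,T(222,352),ms,S(634,188)); print(a,b,(a[0]+b[0])/2)
for tp,sp in(((652,272),(251,185)),):
    print('cradle corner',tri(m,T(*tp),ms,S(*sp)))
st()
E
```

```text
(array([0.44833837, 0.08524839, 0.08945282]), np.float64(0.0005901640385740026)) (array([0.43268876, 0.16751797, 0.09075934]), np.float64(0.007339918537385641)) [0.44051357 0.12638318 0.09010608]
cradle corner (array([ 0.48836995, -0.13160535,  0.00675903]), np.float64(0.003371699950984525))
t 0.15 p [ 0.2192 -0.6382  0.4039] appr [-0.946 -0.325  0.   ] jawyaw -71.04 q [ 1.13  0.48  0.02  1.56 -0.01  1.11 -0.08] F [ 0.1  0.3 -0.3] w 0.999
```

```bash
sed -i "s/'appr',Rm\[:,0\]/'appr',Rm[:,1]/" h.py; python3 - <<'E'
from h import *
st()
hg=np.array([.6235,.161,.0505]); h=np.array([.4405,.1264,.0901])
r=np.linalg.norm(h[:2]-hg[:2]); print(r,h[2]-hg[2],np.arctan2(h[2]-hg[2]-.003,r))
E
```

```text
t 0.15 p [ 0.2192 -0.6382  0.4039] appr [-0.001  0.001 -1.   ] jawyaw -71.04 q [ 1.13  0.48  0.02  1.56 -0.01  1.11 -0.08] F [ 0.1  0.3 -0.3] w 0.999
0.18624220789069276 0.039599999999999996 0.1940455301129396
```

```bash
python3 -m creep '[[4,4.5,0,6],[4,4.5,0,6],[4,4.5,0,6],[4,4.5,0,6],[4,4.5,0,6],[4,4.5,0,6],[-0.2,5.5,0,5.2],[-0.2,5.5,0,5.2],[-0.2,5.5,0,5.2],[-0.2,5.5,0,5.2]]' 0.4
python3 -m creep '[[-0.2,5.5,0,5.1],[-0.2,5.5,0,5.1],[-0.2,5.5,0,5.1],[-0.2,5.5,0,5.1],[-0.2,5.5,0,5.1],[0,0,0,0],[0,0,0,0]]'
python3 - <<'E'
from h import *
st(); print(ctrl.camera_model('wrist'))
cv2.imwrite('pics/w1.png',bright(ctrl.camera('wrist')))
E
```

```text
time_s: 1.4
eef_pos: [0.4508, -0.1466, 0.4046]
ee_rot: [-0.435, 0.435, -0.557, 0.558]
ft_force: [0.4, -0.1, 0.5]
grip_width: 0.401
time_s: 2.28
eef_pos: [0.4412, 0.126, 0.4044]
ee_rot: [-0.546, 0.547, -0.449, 0.449]
ft_force: [-0.2, -0.2, -1.0]
grip_width: 0.398
t 2.27 p [0.4412 0.126  0.4044] appr [-0.001 -0.001 -1.   ] jawyaw 11.22 q [ 0.2   0.18 -0.68  2.01  0.13  0.99 -0.35] F [-0.2 -0.2 -1. ] w 0.398
{'fx': 297.3186396354542, 'fy': 297.3186396354542, 'cx': 253.16719976816822, 'cy': 190.37370206781495, 'eye': array([0.42621068, 0.20473149, 0.38560069]), 'attitude': array([ 0.9846529 , -0.14454532, -0.01384121,  0.09681805])}
```

View pics/w1.png

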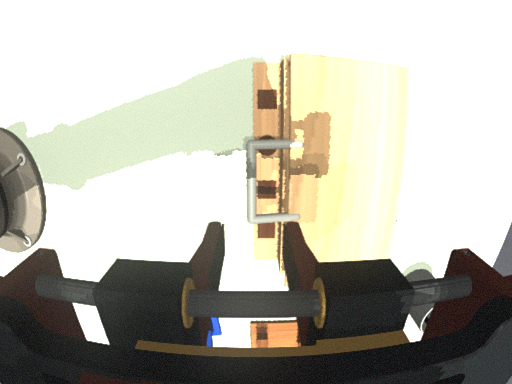

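The handle bar appears at column 252, rows 143–218, centred between the fingers at columns 213 and 292.

```bash
python3 - <<'E'
from h import *
m=ctrl.camera_model('wrist'); mt=ctrl.camera_model('top')
for z in(.085,.090,.095): 
    a=plane(m,252,141,z,True);b=plane(m,252,220,z,True); print(z,a,b,(a+b)/2,np.linalg.norm(a-b),np.degrees(np.arctan2(*(a-b)[:2])))
E
```

```text
0.085 [0.43240686 0.16661826 0.085     ] [0.44894333 0.08216514 0.085     ] [0.4406751 0.1243917 0.085    ] 0.08605686250989592 -11.0787166572184
0.09 [0.43230797 0.16724193 0.09      ] [0.44856935 0.0841937  0.09      ] [0.44043866 0.12571781 0.09      ] 0.0846252929161414 -11.078716657218417
0.095 [0.43220907 0.16786559 0.095     ] [0.44819536 0.08622226 0.095     ] [0.44020222 0.12704393 0.095     ] 0.08319372332238685 -11.078716657218399
```

```bash
python3 -m creep '[[0,0,-5,0],[0,0,-5,0],[0,0,-3,0],[0,0,-2.2,0],[0,0,0,0]]'
python3 -m creep '[[0,0,0,0],[0,0,0,0],[0,0,0,0],[0,0,0,0]]' 0 15
```

```text
time_s: 2.95
eef_pos: [0.4409, 0.1249, 0.2513]
ee_rot: [-0.545, 0.547, -0.45, 0.449]
ft_force: [0.1, 0.1, 0.5]
grip_width: 0.399
time_s: 3.45
eef_pos: [0.4394, 0.1261, 0.2524]
ee_rot: [-0.545, 0.548, -0.449, 0.448]
ft_force: [-7.1, -0.4, 2.3]
grip_width: 0.108
```

```bash
python3 - <<'E'
from h import *
ph=np.linspace(.207,1.68,16); d=-.19*np.cos(ph); z=.19*np.sin(ph); y=np.radians(11.2)
for i in range(15): print(ph[i+1].round(2),(100*np.array([(d[i+1]-d[i])*np.cos(y),(d[i+1]-d[i])*np.sin(y),z[i+1]-z[i]])).round(2).tolist())
E
```

```text
0.31 [0.46, 0.09, 1.8]
0.4 [0.63, 0.13, 1.75]
0.5 [0.8, 0.16, 1.68]
0.6 [0.96, 0.19, 1.59]
0.7 [1.11, 0.22, 1.49]
0.8 [1.24, 0.25, 1.37]
0.89 [1.37, 0.27, 1.24]
0.99 [1.48, 0.29, 1.09]
1.09 [1.58, 0.31, 0.94]
1.19 [1.66, 0.33, 0.78]
1.29 [1.73, 0.34, 0.61]
1.39 [1.78, 0.35, 0.43]
1.48 [1.81, 0.36, 0.25]
1.58 [1.83, 0.36, 0.07]
1.68 [1.83, 0.36, -0.11]
```

```bash
python3 -m creep '[[0.46,0.09,1.8,0],[0.63,0.13,1.75,0],[0.8,0.16,1.68,0],[0.96,0.19,1.59,0],[1.11,0.22,1.49,0],[1.24,0.25,1.37,0],[1.37,0.27,1.24,0],[0,0,0,0]]' 0 20
```

```text
time_s: 4.45
eef_pos: [0.5042, 0.1396, 0.3638]
ee_rot: [-0.543, 0.55, -0.45, 0.447]
ft_force: [-20.7, -5.8, 27.3]
grip_width: 0.107
```

```bash
python3 -m creep '[[-0.25,-0.05,0.3,0],[0,0,0,0],[0,0,0,0]]'
```

```text
time_s: 4.82
eef_pos: [0.5043, 0.1391, 0.3654]
ee_rot: [-0.546, 0.547, -0.449, 0.449]
ft_force: [-4.2, -2.3, 7.0]
grip_width: 0.107
```

```bash
python3 -m creep '[[1.4,0.28,1.2,0],[1.5,0.3,1.05,0],[1.6,0.32,0.9,0],[0,0,0,0]]'
```

```text
time_s: 5.32
eef_pos: [0.551, 0.1482, 0.3954]
ee_rot: [0.547, -0.546, 0.449, -0.449]
ft_force: [5.2, 1.8, -10.2]
grip_width: 0.108
```

```bash
python3 - <<'E'
from h import *
b=ctrl.camera('scene'); cv2.imwrite('pics/s2.png',cv2.resize(b[60:300,150:400],None,fx=2.4,fy=2.4,interpolation=cv2.INTER_CUBIC))
b=ctrl.camera('wrist'); cv2.imwrite('pics/w2.png',bright(b))
E
```

```text
(no output)
```

View pics/s2.png

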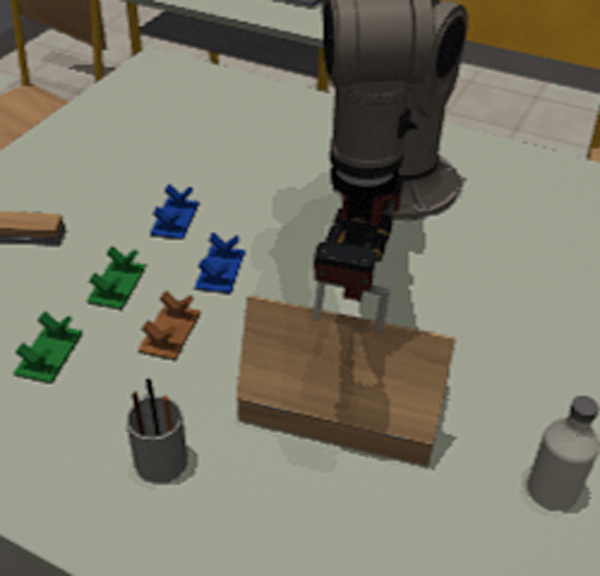

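View pics/w2.png

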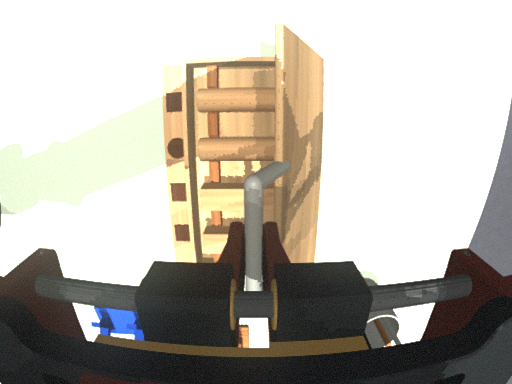

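The lid stands at about 1.15 rad. Two round rods show at the wrist picture's rows 100 and 149, next to the square mark at (174,102) and the disc at (176,148). So the rod in the outermost place (case y=+87) is misfiled.

```bash
python3 -m creep '[[1.7,0.34,0.45,0],[1.75,0.35,0.35,0],[1.8,0.36,0.2,0],[0,0,0,0]]'
```

```text
time_s: 5.92
eef_pos: [0.6034, 0.1588, 0.4072]
ee_rot: [0.547, -0.545, 0.448, -0.449]
ft_force: [0.5, -0.9, 4.2]
grip_width: 0.107
```

```bash
python3 -m creep '[[1.8,0.36,0.2,0],[1.8,0.36,0.0,0],[1.5,0.3,-0.1,0],[0,0,0,0],[0,0,0,0]]'
```

```text
time_s: 6.55
eef_pos: [0.6524, 0.1688, 0.4066]
ee_rot: [-0.546, 0.547, -0.449, 0.448]
ft_force: [0.0, 0.7, -5.9]
grip_width: 0.109
```

```bash
python3 -m creep '[[0,0,0,0],[0,0,0,0],[0,0,2,0],[0,0,4,0],[0,0,1,0]]' 0.45
python3 -m creep '[[-1.2,0.6,0,10],[-1.2,0.6,0,10],[-1.2,0.7,0,10],[-1.2,0.7,0,10],[-1.2,0.7,0,10],[-1.2,0.7,0,10],[-1.2,0.7,0,10],[-1.2,0.7,0,10],[-1.2,0.7,-3,10],[-1.1,0.2,-4,0]]' 0.55
python3 - <<'E'
from h import *
st(); print(ctrl.camera_model('wrist'))
cv2.imwrite('pics/w3.png',bright(ctrl.camera('wrist')))
st()
E
```

```text
time_s: 7.18
eef_pos: [0.6532, 0.1695, 0.4821]
ee_rot: [0.549, -0.545, 0.447, -0.45]
ft_force: [0.1, 0.1, 0.7]
grip_width: 0.453
time_s: 8.43
eef_pos: [0.5337, 0.2325, 0.4078]
ee_rot: [0.704, -0.703, -0.071, 0.069]
ft_force: [-0.7, 0.2, -0.3]
grip_width: 0.546
t 8.43 p [0.5337 0.2325 0.4078] appr [ 0.002  0.001 -1.   ] jawyaw 101.37 q [ 0.21  0.49 -0.97  1.73  0.44  1.15  0.88] F [-0.7  0.2 -0.3] w 0.546
{'fx': 297.3186396354542, 'fy': 297.3186396354542, 'cx': 253.16719976816822, 'cy': 190.37370206781495, 'eye': array([0.45685634, 0.2184403 , 0.38889299]), 'attitude': array([ 0.62675614, -0.09238708, -0.11317552,  0.76539707])}
t 8.47 p [0.5311 0.2313 0.402 ] appr [-0.006 -0.003 -1.   ] jawyaw 101.36 q [ 0.2   0.49 -0.97  1.74  0.44  1.15  0.87] F [-3.4 -2.1 -4. ] w 0.553
```

View pics/w3.png

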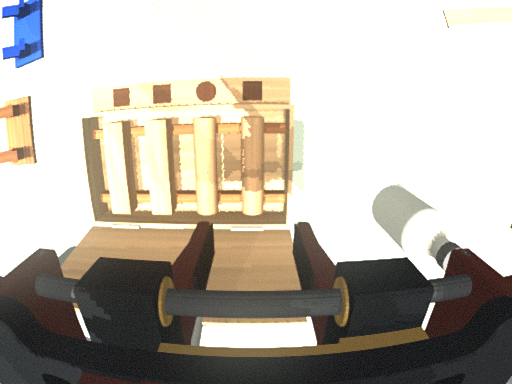

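The view confirms it. The disc mark at (206,91) has a round rod under it, and the square mark at (252,90) has a round rod under it at x≈254, rows 117–214. That second rod is the misfiled one. I'll take a still image and measure.

```bash
python3 -m creep '[[0,0,0,0],[0,0,0,0]]'
python3 - <<'E'
from h import *
st(); m=ctrl.camera_model('wrist')
im=ctrl.camera('wrist'); np.save('w4.npy',im)
cv2.imwrite('pics/w4.png',cv2.resize(bright(im)[70:230,80:310],None,fx=3.4,fy=3.4,interpolation=cv2.INTER_CUBIC))
import pickle; pickle.dump(m,open('m4.pkl','wb'))
E
```

```text
time_s: 8.72
eef_pos: [0.5348, 0.2322, 0.4093]
ee_rot: [0.704, -0.703, -0.07, 0.068]
ft_force: [-0.4, -0.0, -0.1]
grip_width: 0.556
t 8.72 p [0.5348 0.2322 0.4093] appr [ 0.002  0.001 -1.   ] jawyaw 101.2 q [ 0.21  0.49 -0.97  1.73  0.44  1.15  0.88] F [-0.4 -0.  -0.1] w 0.556
```

View pics/w4.png

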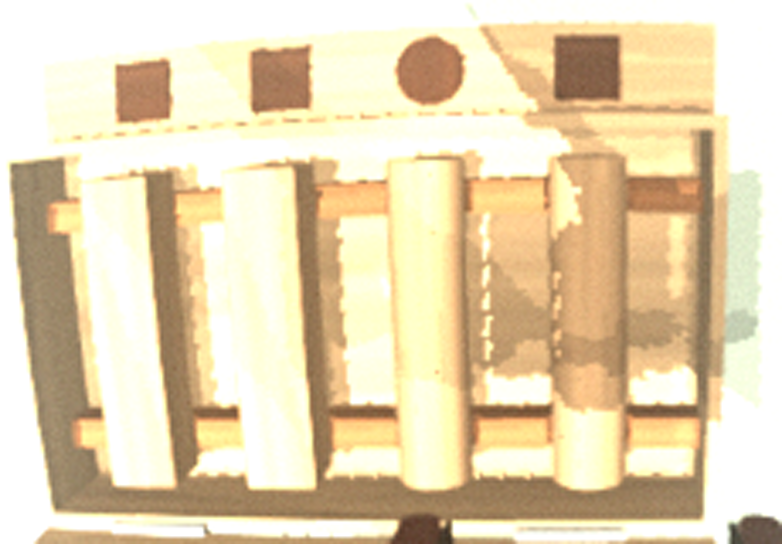

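```bash
python3 - <<'E'
from h import *
import pickle; m=pickle.load(open('m4.pkl','rb'))
P=lambda u,v,z: plane(m,80+u/3.4-.35,70+v/3.4-.35,z,True)
a=P(590,156,.04);b=P(589,488,.038); print('rod ends',a,b,np.linalg.norm(a-b),'mid',(a+b)/2,'yaw',np.degrees(np.arctan2(*(b-a)[1::-1])))
for z in(.031,.038):
  l=P(555,300,z);r=P(626,300,z);print('width',np.linalg.norm(l-r),(l+r)/2)
print([P(u,v,.012) for u,v in((143,91),(281,79),(431,70),(587,67))])
E
```

```text
rod ends [0.47223409 0.22126518 0.04      ] [0.5920513  0.24462498 0.038     ] 0.12208949292847865 mid [0.53214269 0.23294508 0.039     ] yaw 11.032110342475503
width 0.025628919001265342 [0.52348954 0.2316077  0.031     ]
width 0.02512962867280568 [0.52221355 0.23134902 0.038     ]
[array([0.47552355, 0.04290742, 0.012     ]), array([0.46400721, 0.10022572, 0.012     ]), array([0.45221188, 0.15725937, 0.012     ]), array([0.44089259, 0.2139408 , 0.012     ])]
```

```bash
python3 -m creep '[[-0.15,0.03,-5,0],[0,0,-5,0],[0,0,-4,0],[0,0,-2,0],[0,0,0,0],[0,0,0,0]]' 0.52
python3 - <<'E'
from h import *
st(); cv2.imwrite('pics/w5.png',bright(ctrl.camera('wrist')))
E
```

```text
time_s: 9.52
eef_pos: [0.5332, 0.2328, 0.2492]
ee_rot: [0.704, -0.703, -0.07, 0.068]
ft_force: [-0.5, -0.9, -0.1]
grip_width: 0.521
t 9.53 p [0.5332 0.2328 0.2492] appr [ 0.003  0.001 -1.   ] jawyaw 101.24 q [ 0.1   0.67 -0.84  1.86  0.63  0.89  0.72] F [-0.5 -0.9 -0.1] w 0.521
```

View pics/w5.png

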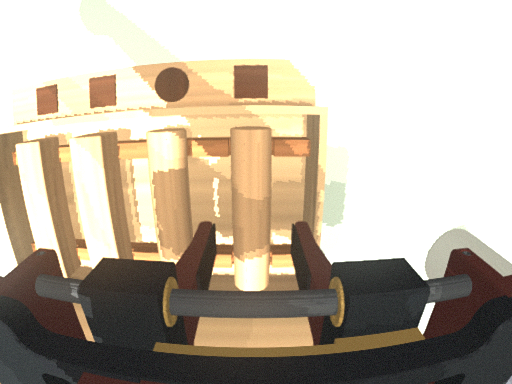

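The rod (columns 232–271, centre 251) sits midway between the fingers at about 205 and 300, and the gaps to the neighbouring rod and the wall are clear. I'll descend and grip.

```bash
python3 -m creep '[[0,0,-2,0],[0,0,-2,0],[0,0,-1.4,0],[0,0,0,0],[0,0,0,0]]'
python3 -m creep '[[0,0,0,0],[0,0,0,0],[0,0,0,0],[0,0,0,0]]' 0 20
```

```text
time_s: 10.2
eef_pos: [0.5325, 0.2325, 0.1935]
ee_rot: [0.704, -0.704, -0.069, 0.069]
ft_force: [-0.5, -0.5, 0.1]
grip_width: 0.517
time_s: 10.7
eef_pos: [0.5326, 0.2322, 0.1938]
ee_rot: [0.704, -0.704, -0.07, 0.069]
ft_force: [0.3, -0.6, 3.3]
grip_width: 0.31
```

```bash
python3 -m creep '[[0,0,1,0],[0,0,3,0],[0,0,4,0],[0,0,4,0],[0,0,3,0],[0,-4,0,0],[0.2,-5,0,0],[0.2,-5,0,0],[0.2,-5,0,0],[0.2,-5,0,0]]'
python3 -m creep '[[0.2,-5,0,0],[0.2,-5,0,0],[0.2,-3,0,0],[0,-0.8,0,0],[0,0,0,0],[0,0,0,0],[0,0,0,0]]'
python3 - <<'E'
from h import *
st(); m=ctrl.camera_model('wrist'); im=ctrl.camera('wrist')
import pickle; pickle.dump(m,open('m6.pkl','wb')); cv2.imwrite('pics/w6.png',bright(im)); cv2.imwrite('pics/w6r.png',im)
E
```

```text
time_s: 11.95
eef_pos: [0.5401, -0.0093, 0.3439]
ee_rot: [-0.704, 0.704, 0.069, -0.069]
ft_force: [0.0, -0.6, -0.2]
grip_width: 0.317
time_s: 12.82
eef_pos: [0.5465, -0.1442, 0.3435]
ee_rot: [0.704, -0.704, -0.07, 0.07]
ft_force: [-0.6, -0.5, -0.3]
grip_width: 0.314
t 12.82 p [ 0.5465 -0.1442  0.3435] appr [ 0.  0. -1.] jawyaw 101.39 q [ 0.84  0.52 -0.91  1.84  0.48  1.02  1.5 ] F [-0.6 -0.5 -0.3] w 0.314
```

View pics/w6.png

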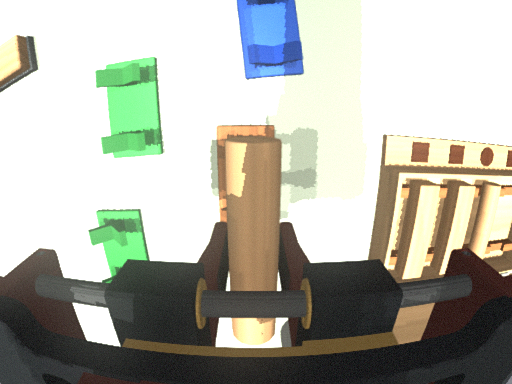

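The rod is held, and the brown board's near edge shows at row 127, columns 218–274. The rest of the board is hidden by the rod.

```bash
python3 - <<'E'
from h import *
im=cv2.imread('pics/w6.png'); cv2.imwrite('pics/w6z.png',cv2.resize(im[110:240,190:310],None,fx=4.5,fy=4.5,interpolation=cv2.INTER_CUBIC))
E
```

```text
(no output)
```

View pics/w6z.png

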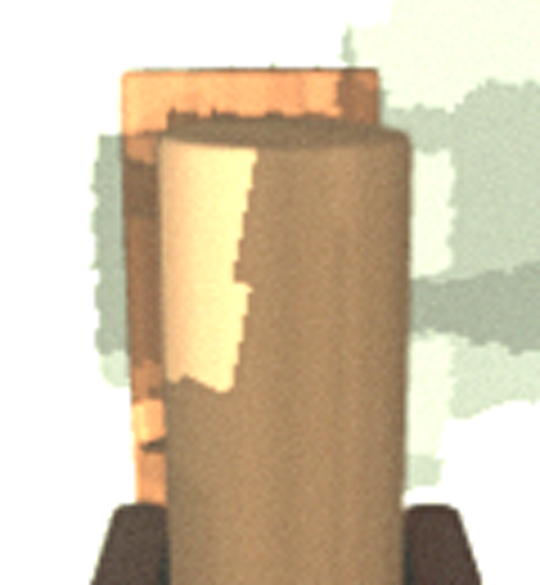

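```bash
python3 - <<'E'
from h import *
import pickle; m=pickle.load(open('m6.pkl','rb'))
P=lambda u,v,z: plane(m,190+u/4.5-.4,110+v/4.5-.4,z,True)
l=P(122,71,.008);r=P(380,69,.008);e=P(137,495,.008);print(l,r,np.linalg.norm(l-r),'yaw',np.degrees(np.arctan2(*(l-r)[1::-1]))-90,'edge yaw',np.degrees(np.arctan2(*(e-l)[1::-1])))
y=np.radians(12.5);print('ctr',(l+r)/2+.055*np.array([np.cos(y),np.sin(y),0]))
E
python3 -m creep '[[-2,4,0,0],[-3,5,0,0],[-2,5,0,0],[0,0,0,0],[0,0,0,0],[0,0,0,0]]'
python3 - <<'E'
from h import *
st(); m=ctrl.camera_model('wrist'); im=ctrl.camera('wrist')
import pickle; pickle.dump(m,open('m7.pkl','wb')); cv2.imwrite('pics/w7.png',bright(im))
E
```

```text
[ 0.49946068 -0.1919819   0.008     ] [ 0.48717229 -0.132252    0.008     ] 0.06098085624866144 yaw -168.37459215581313 edge yaw 11.704338176405633
ctr [ 0.54701276 -0.15021277  0.008     ]
time_s: 13.62
eef_pos: [0.477, -0.0069, 0.3433]
ee_rot: [-0.704, 0.704, 0.069, -0.069]
ft_force: [-0.4, 0.2, -0.8]
grip_width: 0.317
t 13.62 p [ 0.477  -0.0069  0.3433] appr [-0. -0. -1.] jawyaw 101.14 q [ 0.72  0.39 -0.99  2.03  0.41  0.93  1.27] F [-0.4  0.2 -0.8] w 0.317
```

View pics/w7.png

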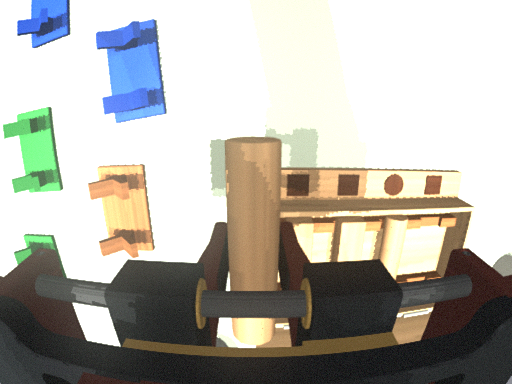

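The whole brown cradle is visible now: its corners are near (98,166), (145,165) and (152,248), with the V-blocks at rows 185 and 240.

```bash
python3 - <<'E'
from h import *
im=cv2.imread('pics/w7.png'); cv2.imwrite('pics/w7z.png',cv2.resize(im[150:270,75:175],None,fx=5,fy=5,interpolation=cv2.INTER_CUBIC))
E
```

```text
(no output)
```

View pics/w7z.png

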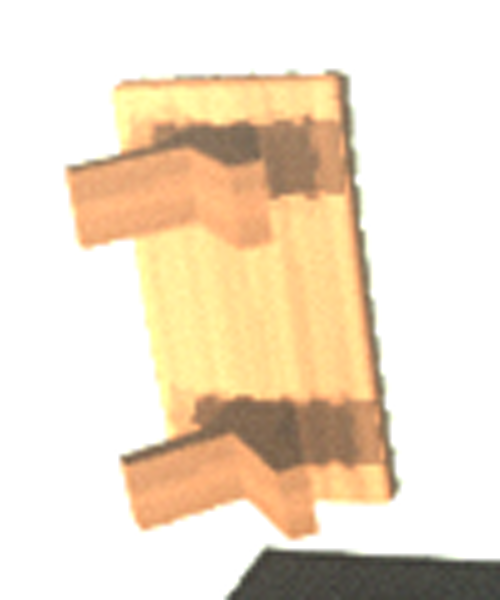

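```bash
python3 - <<'E'
from h import *
import pickle; m=pickle.load(open('m7.pkl','rb'))
P=lambda u,v,z: plane(m,75+u/5-.4,150+v/5-.4,z,True)
l=P(117,88,.008);r=P(341,77,.008);f=P(388,500,.008)
print(l,r,f,np.linalg.norm(l-r),np.linalg.norm(f-r),'ctr',(l+f)/2,'yaw',np.degrees(np.arctan2(*(f-r)[1::-1])),np.degrees(np.arctan2(*(l-r)[1::-1])))
a=P(68,168,.047);b=P(262,157,.047);c=P(122,460,.047);d=P(300,468,.047);print(a,b,c,d,np.linalg.norm(a-b),np.linalg.norm(a-c),np.linalg.norm(a-b),np.degrees(np.arctan2(*(c-a)[1::-1])))
E
```

```text
[ 0.50039561 -0.1902593   0.008     ] [ 0.48760629 -0.13151902  0.008     ] [ 0.59319697 -0.11147898  0.008     ] 0.06011644742344476 0.10747555334484639 ctr [ 0.54679629 -0.15086914  0.008     ] yaw 10.746344748411444 -77.71688337495996
[ 0.50796406 -0.18109941  0.047     ] [ 0.49664956 -0.13385641  0.047     ] [ 0.57610121 -0.16686847  0.047     ] [ 0.56648683 -0.12140011  0.047     ] 0.048578993704600996 0.06960741082144242 0.048578993704600996 11.7970568888762
```

```bash
python3 -m creep '[[2,-4,0,0.2],[3,-5,0,0.2],[2,-5.36,0,0.1],[0,0,0,0],[0,0,-3,0],[0,0,-3,0],[0,0,-2.5,0],[0,0,-1,0],[0,0,0,0],[0,0,0,0]]'
python3 - <<'E'
from h import *
st(); m=ctrl.camera_model('wrist'); im=ctrl.camera('wrist')
cv2.imwrite('pics/w8.png',bright(im)); 
s=ctrl.camera('scene');cv2.imwrite('pics/s8.png',cv2.resize(s[100:260,140:300],None,fx=3.5,fy=3.5,interpolation=cv2.INTER_CUBIC))
E
```

```text
time_s: 14.92
eef_pos: [0.5469, -0.1493, 0.2493]
ee_rot: [-0.703, 0.704, 0.073, -0.072]
ft_force: [0.2, -0.2, -0.6]
grip_width: 0.315
t 14.93 p [ 0.5469 -0.1493  0.2493] appr [ 0.002 -0.    -1.   ] jawyaw 101.75 q [ 0.77  0.64 -0.82  1.9   0.61  0.87  1.42] F [ 0.2 -0.2 -0.6] w 0.315
```

View pics/w8.png

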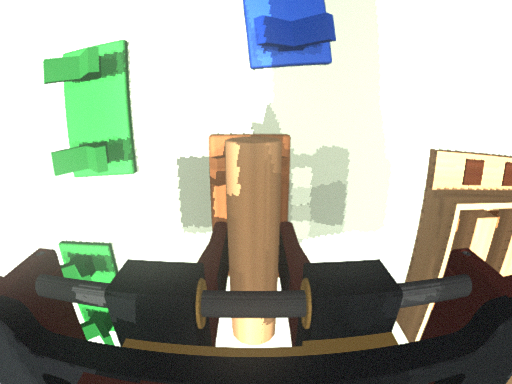

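View pics/s8.png

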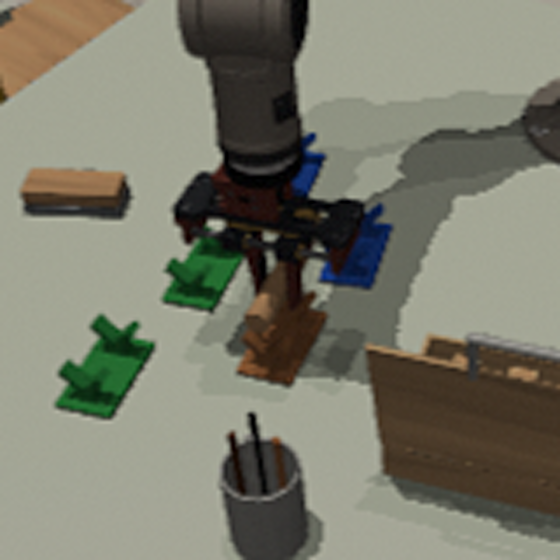

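In the wrist view the rod's near end is centred at column 254, above a board spanning 210–290. I'll check the lateral offset in the world frame.

```bash
python3 - <<'E'
from h import *
st(); m=ctrl.camera_model('wrist'); im=ctrl.camera('wrist')
hsv=cv2.cvtColor(im,cv2.COLOR_BGR2HSV)
l=plane(m,210,135,.008,True);r=plane(m,290,135,.008,True);y=np.radians(11.6)
print(l,r,np.linalg.norm(l-r),'ctr',(l+r)/2+.055*np.array([np.cos(y),np.sin(y),0]),'yaw',np.degrees(np.arctan2(*(l-r)[1::-1])))
a=plane(m,228,160,.0863,True);b=plane(m,281,160,.0863,True);print(a,b,np.linalg.norm(a-b));c=(a+b)/2;print(c)
ctr=np.array([.547,-.1505]);nx=np.array([-np.sin(y),np.cos(y)]); print('rod lateral offset',(c[:2]-ctr)@nx)
cv2.imwrite('pics/w8z.png',cv2.resize(bright(im)[120:240,190:310],None,fx=4.5,fy=4.5,interpolation=cv2.INTER_CUBIC))
E
```

```text
t 15.03 p [ 0.5469 -0.1494  0.2494] appr [ 0.002 -0.    -1.   ] jawyaw 101.74 q [ 0.77  0.64 -0.82  1.9   0.61  0.87  1.42] F [-0.4 -0.1 -0.9] w 0.312
[ 0.49963133 -0.19132582  0.008     ] [ 0.48744364 -0.13235643  0.008     ] 0.06021568238595843 ctr [ 0.54741412 -0.15078184  0.008     ] yaw -78.3226291251485
[ 0.49977836 -0.1706884   0.0863    ] [ 0.49443099 -0.14504202  0.0863    ] 0.026197921743041617
[ 0.49710468 -0.15786521  0.0863    ]
rod lateral offset 0.0028180689759039063
```

View pics/w8z.png

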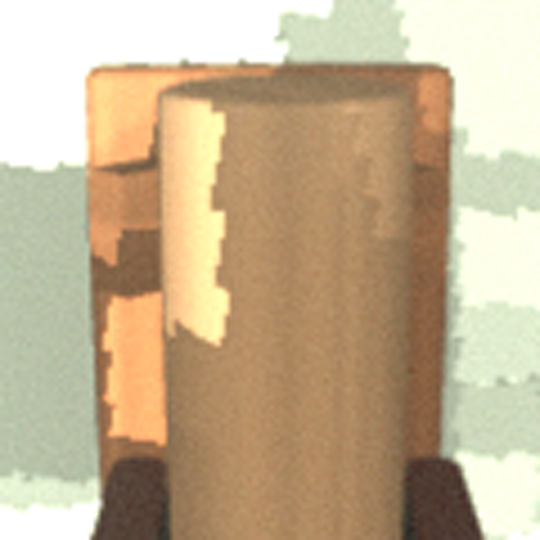

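```bash
python3 -m creep '[[0.02,-0.18,-1,0],[0,0,-1,0],[0,0,-0.8,0],[0,0,-0.5,0],[0,0,-0.3,0],[0,0,0,0],[0,0,0,0]]'
```

```text
time_s: 15.95
eef_pos: [0.5468, -0.1512, 0.2126]
ee_rot: [-0.703, 0.703, 0.073, -0.072]
ft_force: [-0.0, -0.4, -0.8]
grip_width: 0.318
```

```bash
python3 -m creep '[[0,0,-0.2,0],[0,0,-0.1,0],[0,0,0,0],[0,0,0,0]]'; python3 -m creep '[[0,0,-0.1,0],[0,0,0,0],[0,0,0,0]]'
```

```text
time_s: 16.45
eef_pos: [0.5471, -0.1519, 0.21]
ee_rot: [-0.703, 0.704, 0.073, -0.072]
ft_force: [-1.0, -3.4, 6.3]
grip_width: 0.309
time_s: 16.82
eef_pos: [0.5473, -0.1521, 0.2095]
ee_rot: [-0.703, 0.704, 0.073, -0.072]
ft_force: [-0.8, -4.1, 11.4]
grip_width: 0.314
```

The rod has seated: upward force is 11 N at the expected height. I'll release it and back off.

```bash
python3 -m creep '[[0,-0.1,0.1,0],[0,0,0,0],[0,0,0,0]]'; python3 -m creep '[[0,0,0,0],[0,0,0,0],[0,0,0,0]]' 0.5
python3 - <<'E'
from h import *
st(); cv2.imwrite('pics/w9.png',bright(ctrl.camera('wrist')))
E
```

```text
time_s: 17.2
eef_pos: [0.5469, -0.1524, 0.2096]
ee_rot: [-0.703, 0.704, 0.073, -0.072]
ft_force: [0.5, -3.3, 4.7]
grip_width: 0.311
time_s: 17.58
eef_pos: [0.5463, -0.1519, 0.209]
ee_rot: [0.704, -0.703, -0.072, 0.073]
ft_force: [0.3, -0.2, -0.3]
grip_width: 0.498
t 17.57 p [ 0.5463 -0.1519  0.209 ] appr [-0.001  0.001 -1.   ] jawyaw 101.78 q [ 0.74  0.69 -0.77  1.92  0.67  0.81  1.38] F [ 0.3 -0.2 -0.3] w 0.498
```

View pics/w9.png

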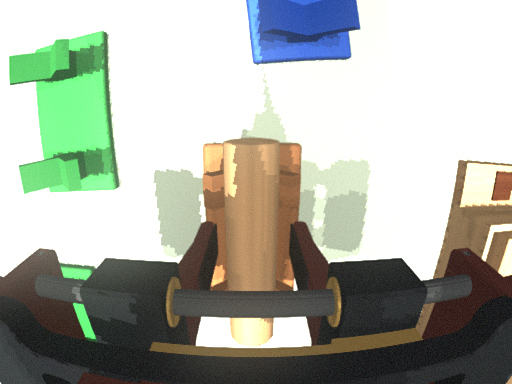

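The rod lies in the Vs: its centre is at column 251 and the board's is at 252. The fingers are clear, so I'll lift away and check.

```bash
python3 -m creep '[[0,0,1,0],[0,0,3,0],[0,0,5,0],[0,0,5,0],[-2,2,5,0],[-4,4,3,0],[-2,4,2,0],[0,0,0,0],[0,0,0,0]]'
python3 - <<'E'
from h import *
st(); m=ctrl.camera_model('wrist'); im=ctrl.camera('wrist')
import pickle; pickle.dump(m,open('m10.pkl','wb')); cv2.imwrite('pics/w10.png',bright(im))
t=ctrl.camera('top');cv2.imwrite('pics/t10.png',cv2.resize(bright(t[100:260,150:350]),None,fx=4,fy=3.75,interpolation=cv2.INTER_CUBIC))
s=ctrl.camera('scene');cv2.imwrite('pics/s10.png',cv2.resize(s[100:260,170:350],None,fx=4,fy=3.75,interpolation=cv2.INTER_CUBIC))
E
```

```text
time_s: 18.75
eef_pos: [0.4676, -0.0537, 0.4488]
ee_rot: [-0.703, 0.704, 0.072, -0.072]
ft_force: [-0.5, -0.4, 0.0]
grip_width: 0.499
t 18.75 p [ 0.4676 -0.0537  0.4488] appr [ 0.    -0.001 -1.   ] jawyaw 101.73 q [ 0.95  0.24 -1.09  1.92  0.23  1.12  1.54] F [-0.5 -0.4  0. ] w 0.499
```

View pics/w10.png

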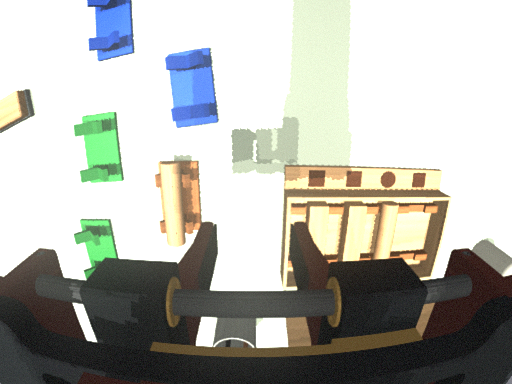

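View pics/t10.png

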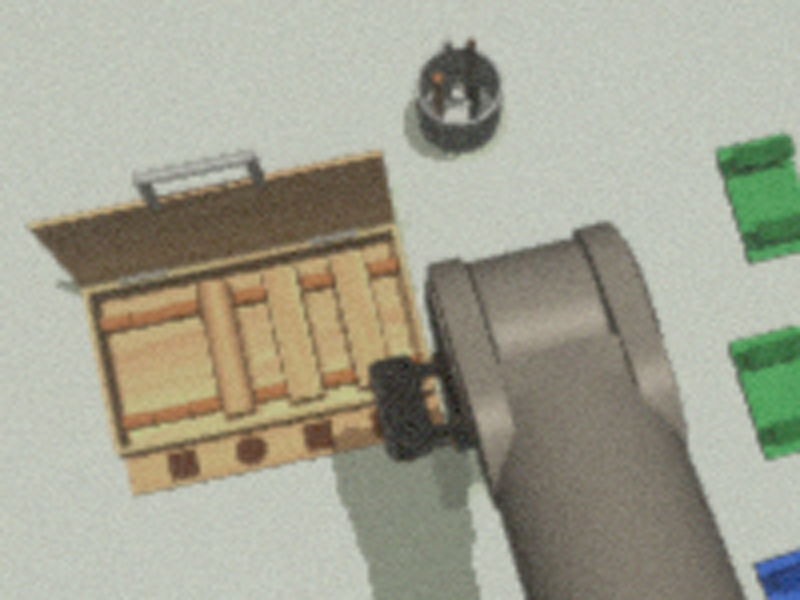

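View pics/s10.png

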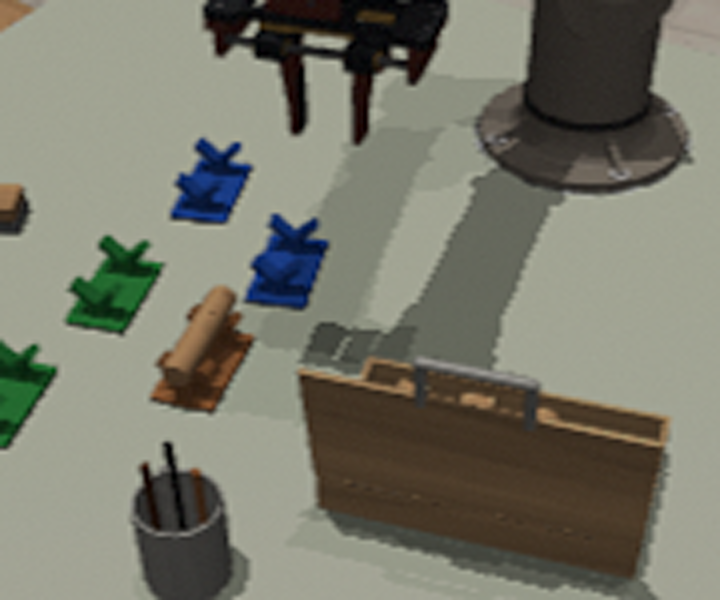

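The rod lies in the brown cradle (wrist picture: ends at (171,162) and (176,245)) and the other three bars are in place. I'll check the rod's position and locate the handle.

```bash
python3 - <<'E'
from h import *
import pickle; m=pickle.load(open('m10.pkl','rb'))
a=plane(m,171,162,.0468,True);b=plane(m,176.5,246,.047,True);print(a,b,np.linalg.norm(a-b),(a+b)/2,np.degrees(np.arctan2(*(b-a)[1::-1])))
y=np.radians(11.65);d=((a+b)/2)[:2]-np.array([.547,-.1505]);print('along,across',d@[np.cos(y),np.sin(y)],d@[-np.sin(y),np.cos(y)])
mt=ctrl.camera_model('top');ms=ctrl.camera_model('scene')
T=lambda u,v:(150+u/4-.4,100+v/3.75-.4);S=lambda u,v:(170+u/4-.4,100+v/3.75-.4)
p=tri(mt,T(136,181),ms,S(536,384));q=tri(mt,T(255,156),ms,S(417,363));print(p,q,(p[0]+q[0])/2)
E
```

```text
[ 0.48672937 -0.16187978  0.0468    ] [ 0.61032123 -0.13899813  0.047     ] 0.12569231629947528 [ 0.5485253  -0.15043896  0.0469    ] 10.488907908460103
along,across 0.0015062078802506465 -0.00024822464115556247
(array([0.64434439, 0.21005807, 0.23855919]), np.float64(0.0027619388906137132)) (array([0.66170954, 0.12664782, 0.23612028]), np.float64(0.005495637896429342)) [0.65302696 0.16835295 0.23733974]
```

```bash
python3 -m creep '[[0,0,3.5,-10],[2,2.5,0,-10],[2,2.5,0,-10],[2,2.5,0,-10],[2,2.5,0,-10],[2,2.5,0,-10],[2,2.5,0,-10],[2.2,2.5,0,-10],[2.2,2.5,0,-10],[2.15,2.3,0,-0.4]]' 0.45
python3 -m creep '[[0,0,0,0],[0,0,0,0],[0,0,0,0]]'
python3 - <<'E'
from h import *
st();cv2.imwrite('pics/w11.png',bright(ctrl.camera('wrist')))
E
```

```text
time_s: 20.15
eef_pos: [0.6545, 0.1702, 0.4821]
ee_rot: [-0.546, 0.547, -0.449, 0.448]
ft_force: [0.9, 0.0, -0.8]
grip_width: 0.449
time_s: 20.52
eef_pos: [0.6531, 0.1685, 0.4834]
ee_rot: [-0.546, 0.547, -0.448, 0.449]
ft_force: [0.1, -0.7, 0.7]
grip_width: 0.451
t 20.52 p [0.6531 0.1685 0.4834] appr [-0.    -0.001 -1.   ] jawyaw 11.27 q [ 0.15  0.52 -0.74  1.42  0.35  1.34 -0.42] F [ 0.1 -0.7  0.7] w 0.451
```

View pics/w11.png

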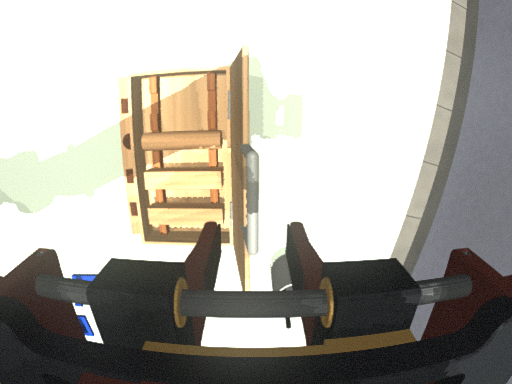

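The handle bar (column 252, rows 150–255) is centred between the fingers at 205 and 300. I'll descend and grip.

```bash
python3 -m creep '[[0,0,-3,0],[0,0,-3,0],[0,0,-1.8,0],[0,0,0,0],[0,0,0,0]]'
python3 -m creep '[[0,0,0,0],[0,0,0,0],[0,0,0,0],[0,0,0,0]]' 0 15
python3 - <<'E'
import numpy as np
ph=np.linspace(1.72,.016,19); d=-.19*np.cos(ph); z=.19*np.sin(ph); y=np.radians(11.2)
for i in range(18): print(ph[i+1].round(2),(100*np.array([(d[i+1]-d[i])*np.cos(y),(d[i+1]-d[i])*np.sin(y),z[i+1]-z[i]])).round(2).tolist(), (.6235+d[i+1]*.981).round(4))
E
```

```text
time_s: 21.2
eef_pos: [0.6534, 0.1699, 0.4069]
ee_rot: [0.548, -0.546, 0.448, -0.448]
ft_force: [0.2, 0.3, -0.8]
grip_width: 0.45
time_s: 21.7
eef_pos: [0.653, 0.1699, 0.4058]
ee_rot: [0.547, -0.547, 0.448, -0.448]
ft_force: [-0.3, -0.1, 0.5]
grip_width: 0.108
1.63 [-1.75, -0.35, 0.18] 0.6337
1.53 [-1.76, -0.35, 0.01] 0.616
1.44 [-1.76, -0.35, -0.16] 0.5985
1.34 [-1.73, -0.34, -0.33] 0.5811
1.25 [-1.7, -0.34, -0.49] 0.5641
1.15 [-1.64, -0.33, -0.65] 0.5477
1.06 [-1.58, -0.31, -0.81] 0.5319
0.96 [-1.49, -0.3, -0.96] 0.517
0.87 [-1.4, -0.28, -1.1] 0.503
0.77 [-1.29, -0.26, -1.23] 0.4901
0.68 [-1.17, -0.23, -1.34] 0.4784
0.58 [-1.04, -0.21, -1.45] 0.468
0.49 [-0.9, -0.18, -1.55] 0.459
0.39 [-0.75, -0.15, -1.63] 0.4514
0.3 [-0.6, -0.12, -1.69] 0.4454
0.21 [-0.44, -0.09, -1.74] 0.441
0.11 [-0.28, -0.05, -1.78] 0.4383
0.02 [-0.11, -0.02, -1.79] 0.4371
```

```bash
python3 -m creep '[[-1.75,-0.35,0.18,0],[-1.76,-0.35,0.01,0],[-1.76,-0.35,-0.16,0],[-1.73,-0.34,-0.33,0],[-1.7,-0.34,-0.49,0],[0,0,0,0]]' 
python3 -m creep '[[-1.64,-0.33,-0.65,0],[-1.58,-0.31,-0.81,0],[-1.49,-0.3,-0.96,0],[0,0,0,0]]'
```

```text
time_s: 22.45
eef_pos: [0.5653, 0.1525, 0.3984]
ee_rot: [-0.547, 0.547, -0.448, 0.448]
ft_force: [-4.1, -0.6, 7.3]
grip_width: 0.106
time_s: 22.95
eef_pos: [0.5178, 0.143, 0.3733]
ee_rot: [-0.546, 0.548, -0.448, 0.448]
ft_force: [-7.5, -2.1, 7.4]
grip_width: 0.108
```

```bash
python3 -m creep '[[-1.45,-0.28,-1.05,0],[-1.35,-0.26,-1.2,0],[-1.22,-0.23,-1.34,0],[-1.04,-0.21,-1.45,0],[0,0,0,0]]' 
python3 -m creep '[[-0.9,-0.18,-1.55,0],[-0.75,-0.15,-1.63,0],[-0.6,-0.12,-1.69,0],[0,0,0,0]]'
```

```text
time_s: 23.58
eef_pos: [0.4679, 0.1329, 0.322]
ee_rot: [-0.546, 0.548, -0.448, 0.448]
ft_force: [-0.4, -1.3, -2.1]
grip_width: 0.108
time_s: 24.08
eef_pos: [0.4451, 0.1285, 0.2735]
ee_rot: [-0.546, 0.548, -0.449, 0.447]
ft_force: [-3.6, -2.9, -0.7]
grip_width: 0.109
```

```bash
python3 -m creep '[[-0.44,-0.09,-1.74,0],[-0.28,-0.05,-1.78,0],[-0.11,-0.02,-1.2,0],[0,0,0,0],[0,0,0,0]]'; python3 -m creep '[[0,0,-0.4,0],[0,0,-0.3,0],[0,0,0,0],[0,0,0,0]]'
```

```text
time_s: 24.7
eef_pos: [0.4363, 0.1268, 0.2267]
ee_rot: [-0.545, 0.549, -0.449, 0.447]
ft_force: [-8.0, -3.4, -2.2]
grip_width: 0.108
time_s: 25.2
eef_pos: [0.436, 0.1268, 0.2197]
ee_rot: [-0.545, 0.549, -0.449, 0.447]
ft_force: [-8.1, -2.0, -1.9]
grip_width: 0.108
```

```bash
python3 -m creep '[[0,0,-0.3,0],[0,0,-0.3,0],[0,0,0,0],[0,0,0,0]]'
```

```text
time_s: 25.7
eef_pos: [0.4358, 0.1269, 0.2141]
ee_rot: [-0.545, 0.549, -0.449, 0.447]
ft_force: [-9.9, -3.7, 4.8]
grip_width: 0.11
```

```bash
python3 -m creep '[[0,0,-0.3,0],[0,0,-0.2,0],[0,0,0,0],[0,0,0,0]]'
```

```text
time_s: 26.2
eef_pos: [0.4357, 0.1272, 0.2097]
ee_rot: [-0.545, 0.549, -0.449, 0.447]
ft_force: [-12.4, -3.9, 16.0]
grip_width: 0.108
```

```bash
python3 - <<'E'
from h import *
cv2.imwrite('pics/w12.png',bright(ctrl.camera('wrist')))
s=ctrl.camera('scene');cv2.imwrite('pics/s12.png',cv2.resize(s[150:270,190:350],None,fx=4.7,fy=4.7,interpolation=cv2.INTER_CUBIC))
E
```

```text
(no output)
```

View pics/w12.png

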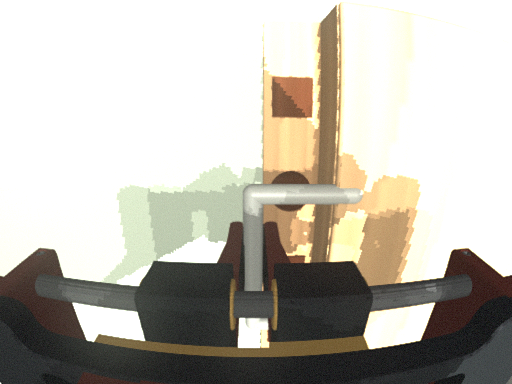

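View pics/s12.png

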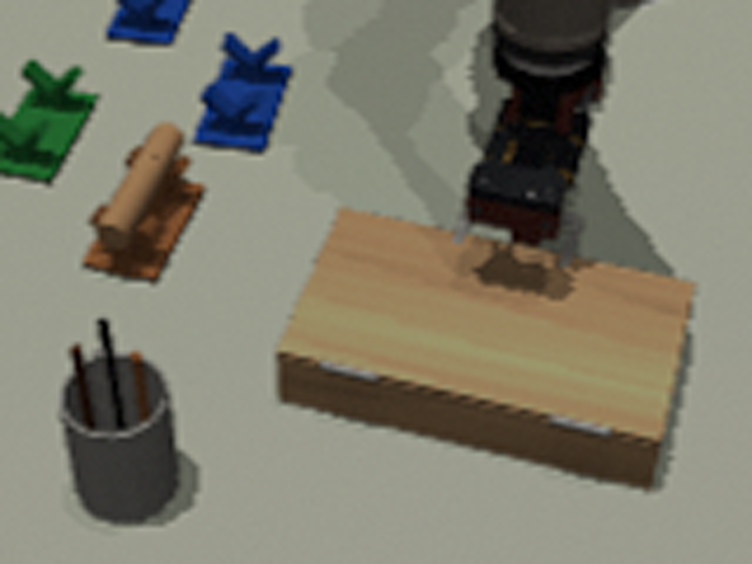

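The lid looks shut and the resistance has risen to 16 N. I'll press slightly more, then release and measure.

```bash
python3 -m creep '[[0,0,-0.2,0],[0,0,0,0],[0,0,0.3,0],[0,0,0,0]]'; python3 -m creep '[[0,0,0,0],[0,0,0,0],[0,0,0,0],[0,0,2,0],[0,0,4,0],[0,0,5,0],[0,0,5,0],[0,0,3,0],[0,0,0,0]]' 0.4
python3 -m creep '[[-0.5,-5,0,0],[0,-5,0,0],[0,-5,0,0],[0,-5,0,0],[0,-5,0,0],[0,-5,0,0],[0,-5,0,0],[0,0,0,0],[0,0,0,0]]'
python3 - <<'E'
from h import *
st()
t=ctrl.camera('top');cv2.imwrite('pics/t13.png',cv2.resize(bright(t[150:250,160:330]),None,fx=4.7,fy=4.7,interpolation=cv2.INTER_CUBIC))
s=ctrl.camera('scene');cv2.imwrite('pics/s13.png',cv2.resize(s[150:270,180:350],None,fx=4.7,fy=4.7,interpolation=cv2.INTER_CUBIC))
E
```

```text
time_s: 26.8
eef_pos: [0.4358, 0.127, 0.21]
ee_rot: [-0.545, 0.549, -0.449, 0.447]
ft_force: [-8.9, -1.3, 0.5]
grip_width: 0.106
time_s: 27.92
eef_pos: [0.4385, 0.1278, 0.4027]
ee_rot: [0.548, -0.545, 0.447, -0.45]
ft_force: [-0.1, 0.6, 0.4]
grip_width: 0.403
time_s: 29.05
eef_pos: [0.4325, -0.222, 0.3992]
ee_rot: [0.547, -0.547, 0.449, -0.447]
ft_force: [-0.4, 0.4, 0.2]
grip_width: 0.399
t 29.05 p [ 0.4325 -0.222   0.3992] appr [-0.001  0.001 -1.   ] jawyaw 11.38 q [ 0.9   0.23 -0.63  1.97  0.16  1.    0.39] F [-0.4  0.4  0.2] w 0.399
```

View pics/t13.png

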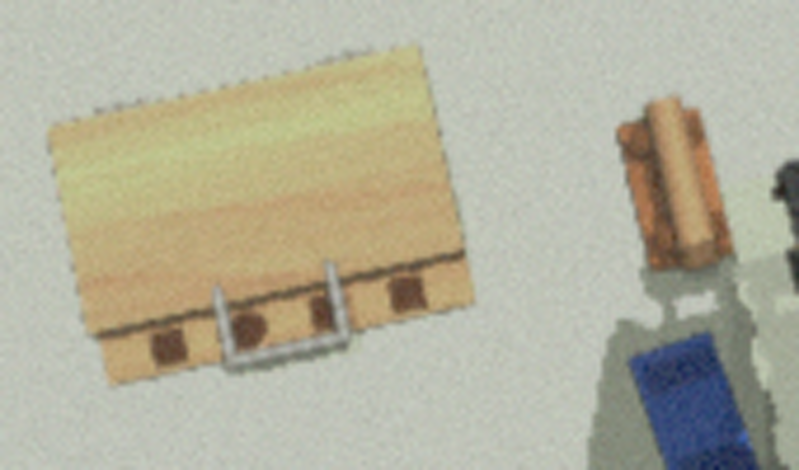

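View pics/s13.png

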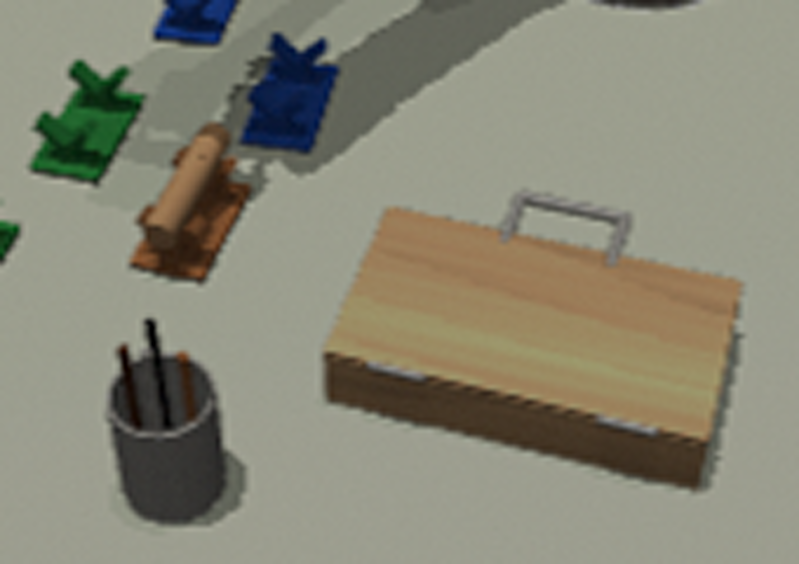

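```bash
python3 - <<'E'
from h import *
m=ctrl.camera_model('top'); ms=ctrl.camera_model('scene')
T=lambda u,v:(u/4.7+160-.4,v/4.7+150-.4); S=lambda u,v:(u/4.7+180-.4,v/4.7+150-.4)
a=tri(m,T(345,342),ms,S(520,196)); b=tri(m,T(230,362),ms,S(628,218)); print(a,b,(a[0]+b[0])/2)
# predicted px for shut and for 0.05 rad
hg=np.array([.624,.161]);u=np.array([.981,.195])
for th in(0,.05,.19):
    f=th+.0158; p=np.r_[hg-.19*np.cos(f)*u,.0505+.19*np.sin(f)]
    for mm,o in((m,(160,150)),(ms,(180,150))):
        x,y=proj(mm,p); print(th,((x-o[0]+.4)*4.7,(y-o[1]+.4)*4.7))
print('obs top',(287.5,352),'scene',(574,207), 'before top (281,340) scene (576,177)')
E
```

```text
(array([0.44095373, 0.08507158, 0.05246751]), np.float64(0.0013724373684455254)) (array([0.42812262, 0.16587679, 0.05549498]), np.float64(0.004996335708094315)) [0.43453817 0.12547418 0.05398125]
0 (np.float64(287.6958703971655), np.float64(348.42785069328625))
0 (np.float64(567.7822362791433), np.float64(209.2028722204016))
0.05 (np.float64(286.1298828412102), np.float64(347.10889907242375))
0.05 (np.float64(568.5782837934169), np.float64(200.43807035538845))
0.19 (np.float64(280.8962760333455), np.float64(339.66293554860073))
0.19 (np.float64(570.0699815429879), np.float64(177.82136028213182))
obs top (287.5, 352) scene (574, 207) before top (281,340) scene (576,177)
```

The triangulated handle height is 54.0 mm, against 53.5 mm when shut. The rod is in the cradle and the arm is clear, so I'll hand in.

```bash
python3 - <<'E'
from station import ctrl
print(ctrl.job_done())
E
```

```text
the job is handed in; nothing more can be done
None
```

I opened the lid to about 1.7 rad. The outermost place on the case's +y side is marked with a square but held a round rod. I laid that rod in the brown V-cradle, then shut the lid by its handle and handed the job in at about 29 s. No verdict came back.

**Last checks:**
- **Rod in the cradle:** it measured about 1.5 mm off centre lengthwise and 0.3 mm sideways. Its axis was within about 1° of the cradle's. I measured this before closing the lid, and the final pictures show it still lying there.
- **Lid:** the handle triangulated to 54.0 mm high, against 53.5 mm when shut. That is about 0.00–0.01 rad, and I felt a firm stop of more than 16 N while pressing it shut.
- **Other bars and objects:** the other rod and both square bars looked in place before the lid was closed; I judged this by eye and did not measure it. The pencil pot also looked unmoved in the last scene picture. I did not re-check the bottle or the eraser at the end.

**Disagreements:**
- The scene camera put the cradle about 5 mm off from the top and wrist views. I used the top and wrist values, and the rod seated at the expected height.
- Wrist force reached about 35 N partway through opening the lid, because I was pushing inside the handle's arc. I corrected the path and it dropped.

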